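Slide a circuit board under the sprung clip of its holder

TASK

Clamp the green circuit board in the grey metal board holder: with one fingertip hold the red press bar down so that the clip's nose stands open, and with the other fingertip push the board along the bed, under the nose, until it is fully home against the black end stop; only then let the bar up, so that the nose clamps the board, and move clear. Only press and push: do not pick the board up, and leave the other things on the desk alone.

Things in the scene. Friction and masses are not known exactly. Their poses are not given: they have to be found in the camera images.
- holder: grey metal board holder, 185x120 mm, fixed. Origin on the desk under the clip's shaft; +x is the push direction (roughly away from the robot), +y the red bar's side, z up. Its bed (x -140 to 45, y -60 to 12 mm) is 12 mm above the desk. The shaft runs along x at y = 0 in three black bearings 19 mm above the bed, between the bar (y = 36 mm when pressed) and the board's push line (y = -32 mm)
- home (a point): where the middle of the board's underside lies when home: (0, -32, 12) mm in the holder's frame, axes as the holder's. Steel rails 5 mm high guide the board at both sides with 1.5 mm play (x -76 to 32 mm, flared mouths before that)
- stop (a point): middle of the face of the black end stop, 9 mm high, at (30, -32, 16) mm in the holder's frame; the board is home when its front edge touches this face
- clip (a joint): angle of the sprung clip, rad: 0 at rest (nose 1 mm above the bed: the board cannot enter), grows as the red bar is pressed; 0.28 when the nose rests on the board, above 0.31 it clears the board, 0.44 is the mechanical stop (nose 12 mm above the bed). It springs back once released. Pressing takes about 4 N at first, 7 N at the stop
- press_bar (a point): middle of the top face of the red bar, 98 mm along x (x -122 to -24 mm of the holder), 24 mm wide. At rest 30 mm above the desk, outer edge tilted up 0.4 rad; level at clip angle 0.40, its top then 3 mm above the bed (2 at the stop), so the other fingertip, equally high, meets the board's edge. Press anywhere along it; a fingertip can slide along it while pressing
- nose (a point): lowest point of the steel nose of the clip, a round bar 8 mm thick and 20 mm long in x (x +2 to +22 mm in the holder's frame, y = -24 mm), 1 mm above the bed at rest; it turns with the clip
- board: green circuit board on a flat black carrier, 60 mm along x, 40 along y, 8 thick, about 60 g, loose. Origin at the middle of its underside. It starts on the bed between the rails, axes as the holder's, 38 to 58 mm short of home; push the middle of its rear (-x) edge, 30 mm behind the origin
- usb_stick: black USB stick with a metal plug, 18x50x8 mm, lying right of the holder; bystander, leave alone
- screwdriver: screwdriver with red handle, 163 mm long, lying left of the holder; bystander, leave alone
- multimeter: yellow and black multimeter, 170x86x49 mm, lying on the right of the desk; bystander, leave alone
- tape_roll: roll of black tape lying flat, 62 mm across, 19 mm high, on the left; bystander, leave alone
- can_0: small white container with blue lid, 40 mm across, 55 mm tall, at the back; bystander, leave alone
- can_1: small white container with grey lid, 40 mm across, 55 mm tall, at the back; bystander, leave alone
Things that resemble listed ones, but are neither listed nor needed, are in the scene too. What is shaped like the board but orange is not meant.

How it is judged (in metres and radians):
On the way, in this order (a step that is already met when the one before it is completed fails the run):
1. the bar is held down and the nose stands open, the board still outside (value of joint clip above 0.305 rad and x of board in the frame of home below -0.026 m), for 0.1 s.
2. a finger pushes the board under the open nose (value of joint clip above 0.29 rad and x of board in the frame of home between -0.021 and -0.005 m and contact force between the fingers and board above 0.05 N), for 0.05 s.
3. the board is home against the stop while the bar is still held down (value of joint clip above 0.3 rad and x of board in the frame of home above -0.003 m), for 0.1 s.
At the end, for the whole second after the job is handed in: the board lies flat on the bed, home within 3 mm of the end stop, between the rails and square to them within 0.08 rad, at rest, with the released clip's nose resting on it (clip angle 0.24 to 0.305 rad) (x of board in the frame of home between -0.003 and 0.003 m and y of board in the frame of home between -0.004 and 0.004 m and angle between the x axis of board and the x axis of holder, either way round below 0.08 rad and value of joint clip between 0.24 and 0.305 rad and velocity of joint clip below 0.05 rad/s and linear speed of board below 0.01 m/s and z of board in the frame of home between -0.003 and 0.003 m and angle between board's own z axis and vertical below 0.05 rad); the robot touches nothing.
It fails at once if the board is lifted more than 8 mm off the bed or tipped (z of board in the frame of home above 0.008 m or angle between board's own z axis and vertical above 0.25 rad).
It fails at once if a bystander is moved more than 20 mm (distance of any of usb_stick, screwdriver, multimeter, tape_roll, can_0, can_1 from where it was at the start of the episode above 0.02 m).
It also fails if it takes over 40 s, if anything falls off the work surface, if the arm or the gripper's body presses on something with over 40 N, if the wrist force passes 120 N, or if a joint passes its speed limit or range.

ROBOT

A 7-joint arm with a two-finger parallel gripper is mounted at the origin on a cart in front of the work surface, level with it; the furniture and walls round the work are solid. World frame = base frame: x ahead of the robot, y to its left, z up, the work surface at z = 0. Lengths are in m, angles in degrees, forces in N, time in s.
With the tool pointing down it reaches from about 0.425 to 0.875 m from the base axis. Payload 4.7 kg.
Tool frame: the origin (TCP) lies midway between the tips of the shut fingers; the grasp point (between the pads) lies 19 mm behind it (env.grip_depth is the distance from the TCP to the grasp point, in m); z points along the fingers, y is the line along which they close (so a half turn about z gives the same grasp; the last joint's range is limited). The gripper opens to 87 mm and grips with 3 to 60 N. Pads are 19 mm wide; open, the fingers measure 117 mm over their backs; the gripper's body (75 mm by 190 mm) begins 51 mm behind the grasp point.
Start: joints at [-68.119, 18.392, -4.016, 83.108, 1.295, 78.541, -3.26], TCP at [0.234, 0.607, 0.223] pointing down, gripper open.
Joint ranges: [-163.93, 163.93], [-17.29, 119.83], [-79.2, 71.16], [3.27, 140.29], [-89.18, 269.18], [5.43, 117.66], [-154.24, 154.24]. Speed limits (degrees/s): [147.25, 147.25, 180, 180, 180, 180, 180].

INTERFACE

Orientations are given as [roll, pitch, yaw] about the fixed x, y, z axes, in that order (R = Rz(yaw) Ry(pitch) Rx(roll)).
In Python, from cell import get_obs, optics, env, nets gives the robot as it stands.
- The arm moves only by the shell command python3 -m creep 'ROWS' [FORCE]. ROWS is JSON, a list of rows, each an object of numbers: "wx", "wy", "wz": the turn, a rotation vector about the tool's x, y, z in degrees; "tx", "ty", "tz": the shift along the tool's x, y, z in mm; "gripper": the opening, from -1 (shut) to 1 (fully open). A call has 1 to 5 rows; each row is the pose to reach, as a shift and turn from the pose commanded when the call began, along the tool's axes at that moment; what a row does not reach only later rows make up. A row lasts 1/12 s, in which the tool goes at most 41.7 mm and 7.16 degrees, less where a joint would pass 70% of its speed; a pose out of reach is approached as far as the arm can. A call with a gripper value outside its range is refused whole. The fingers move at their own pace and stop on an object; FORCE is the grip in N (left out, the last holds). Time passes only in rows, so rows that repeat a pose let the fingers close. It gives the time, the measured TCP pose, the force, the opening and the grip force at its end, in the units of the state.
- get_obs(): the state, without advancing time (a new reading comes with each control period).
- optics.read_camera(name): name is "side" or "top"; returns (picture, depth): 384x512x3 uint8, red, green, blue; 384x512 float32, m along the optical axis (not along the pixel's ray), 0 where there is no reading.
- optics.camera_info(name): a dict with "fovy" (degrees; the focal length in pixels is half the picture's height over the tangent of half this angle, whatever the lens; pixels are square), "cx", "cy" (the principal point, pixels), "R" (3x3) and "t" (3): a world point X has camera coordinates R X + t. Camera axes: x right, y down, z forward; pixel columns grow to the right and rows downward; lengths in m; the calibration is good to about 2 mm. A picture is of the moment at which its call begins. camera_info takes no time and is no camera call.
- env.sign_off(): hands the job in; it is judged then, once.
Trained networks look in the newest picture that a camera, given by its name, has taken for a name from the list of things; names that differ only in an ending like _2 or _b are one class to them, and where a whole thing is asked for, a point or a joint stands for the part that bears it (a point fixed in the world has none). Each returns a list of dicts, best first, with "confidence" (0 to 1); they miss things now and then, are a little off and sometimes report something else, mostly with a low value. They report only what shows in the picture. A call takes as long as a camera call. They do not tell look-alikes from the thing itself.
- nets.look_for(query, camera): "point" ([x, y, z] in m, in world coordinates, good to about 4 mm: the middle of the surface that is visible of it).
- nets.place_of(query, camera): "point" ([x, y, z] in m, in world coordinates, good to about 4 mm: a listed point, or the origin of a listed thing).
The state is a dict: "time_s": time; "qpos": joint angles; "joint_velocities": joint speeds; "effort": joint torques, N m; "tool_pos": TCP position; "tool_rot": TCP orientation; "force": force on the tool from outside, world axes, zero at the start; "wrist_torque": the same for the moment, N m; "grip_width": finger opening in m; "grasp_force": force on a finger pad.
Only numpy, scipy, OpenCV 4.12 (cv2) and the standard library are available. Lean on these libraries where they do the work, as an engineer would, in place of code of your own. Each camera call takes 0.05 s, during which the arm holds its last target. There are 200 camera calls.

## Working session

There is one attempt and no reset: what is moved stays moved. The work goes in short steps, Python scripts to look and compute and a shell command to move; the robot and the scene stay as the last step left them, time stands still between calls to the robot, and variables do not carry over. Pictures are saved under pics/ and viewed, at most 10 in all, crops included, and the job is handed in when it is done.

```bash
ls; mkdir -p pics
python3 - <<'E'
from cell import get_obs, optics, env, nets
import cv2,json
for c in ("top","side"):
    p,d=optics.read_camera(c); cv2.imwrite(f"pics/{c}0.png",p[:,:,::-1])
    print(c,{k:(v if not hasattr(v,'tolist') else v.round(3).tolist()) for k,v in optics.camera_info(c).items()})
    for q in ("holder","home","stop","press_bar","nose","board"):
        print(q,[([round(x,4) for x in r["point"]],round(r["confidence"],2)) for r in nets.place_of(q,c)[:4]])
s=get_obs(); print(s["tool_pos"],s["tool_rot"],s["time_s"],s["grip_width"],s["force"])
E
```

```text
pics
top {'fovy': 50.12516093246832, 'cx': 253.0139621502193, 'cy': 192.4991649097953, 'R': [[0.05, -0.999, 0.005], [-0.976, -0.05, -0.212], [0.212, 0.005, -0.977]], 't': [-0.023, 0.634, 0.968]}
holder [([0.5763, 0.0563, -0.0009], 0.58)]
home [([0.5901, 0.0266, 0.0094], 0.96)]
stop [([0.6114, 0.0401, 0.0178], 0.67), ([0.6203, -0.0458, 0.0077], 0.48)]
press_bar [([0.4993, 0.0756, 0.028], 0.82), ([0.6135, 0.0391, 0.0156], 0.15)]
nose [([0.595, 0.0428, 0.015], 0.58), ([0.577, 0.0582, 0.0002], 0.56), ([0.5434, 0.0145, 0.0141], 0.37), ([0.7571, 0.0513, -0.0027], 0.26)]
board [([0.5434, 0.0183, 0.0117], 0.77), ([0.7571, 0.0513, -0.0047], 0.71), ([0.567, -0.1211, -0.0013], 0.62)]
side {'fovy': 45.863327279930914, 'cx': 256.8253507067691, 'cy': 194.70657611489844, 'R': [[-0.832, 0.554, -0.009], [0.493, 0.734, -0.467], [-0.252, -0.393, -0.884]], 't': [0.506, -0.276, 1.428]}
holder [([0.5763, 0.0606, 0.0007], 0.6)]
home [([0.5847, 0.0305, 0.0108], 0.56)]
stop [([0.6099, 0.0376, 0.0172], 0.9)]
press_bar [([0.4943, 0.0746, 0.0286], 0.75)]
nose [([0.5946, 0.0422, 0.0155], 0.83)]
board [([0.5429, 0.0168, 0.009], 0.67), ([0.5606, -0.1179, 0.0043], 0.59)]
[0.23373691 0.60654979 0.22264324] [1.79991505e+02 2.24732582e-03 1.58928464e+02] 0.7 0.08666712000353273 [-0.48361881  0.10739113 -0.26181642]
```

Run:
```python
import cv2
p=cv2.imread("pics/top0.png"); c=cv2.resize(p[180:340,170:340],None,fx=3.5,fy=3.5,interpolation=cv2.INTER_CUBIC); cv2.imwrite("pics/crop0.png",c)
```

```text
(no output)
```

View pics/top0.png

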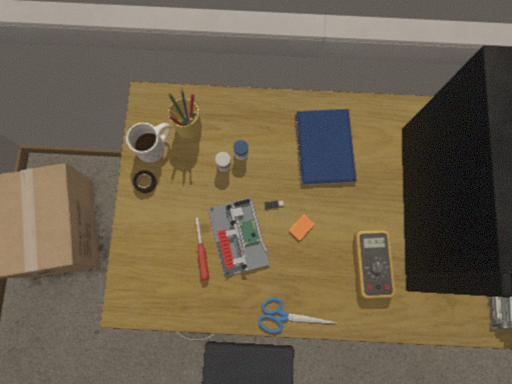

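View pics/crop0.png

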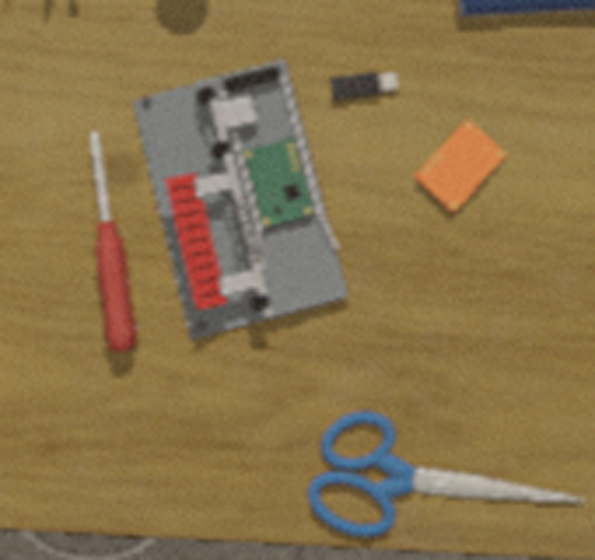

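The top view shows the holder around (238,237), the green board at (249,232) between the rails, and the red bar at (226,249). Possible mix-ups are the orange look-alike at (301,228) against the board, and the screwdriver's red handle at (203,263) against the bar. The crop confirms that the board is green, sits on the bed, and has the red bar on its left. Next I'll fit the holder pose.

```bash
cat > h.py <<'E'
from cell import get_obs, optics, env, nets
import numpy as np, cv2
from scipy.optimize import least_squares
def cloud(c):
    p,d=optics.read_camera(c); k=optics.camera_info(c)
    f=p.shape[0]/2/np.tan(np.radians(k["fovy"]/2)); v,u=np.mgrid[:384,:512]
    C=np.stack([(u-k["cx"])/f*d,(v-k["cy"])/f*d,d],-1)
    return p,(C-np.array(k["t"]))@np.array(k["R"]),d>0   # X=R^T(C-t)
def masks(p,W,ok):
    h=cv2.cvtColor(p,cv2.COLOR_RGB2HSV); H,S,V=h[...,0],h[...,1],h[...,2]
    near=ok&(np.hypot(W[...,0]-.555,W[...,1]-.05)<.14)
    return near&(H>50)&(H<90)&(S>70), near&((H<8)|(H>172))&(S>130), near&(S<45)&(W[...,2]>.004)
E
python3 - <<'E'
from h import *
L=np.array([[0,0],[0,-32],[30,-32],[-73,39.4],[12,-24]])/1e3
P=np.array([[.5763,.0585],[.5874,.0285],[.6107,.0388],[.497,.075],[.595,.0425]])
def R(a): return np.array([[np.cos(a),-np.sin(a)],[np.sin(a),np.cos(a)]])
s=least_squares(lambda q:(L@R(q[2]).T+q[:2]-P).ravel(),[.576,.058,.2]); print(s.x,np.degrees(s.x[2]),s.fun.reshape(-1,2).round(4).tolist())
for c in("top","side"):
    p,W,ok=cloud(c); g,r,m=masks(p,W,ok)
    for n,k in zip(("green","red","grey"),(g,r,m)):
        X=W[k]; 
        if n=="red": X=X[X[:,1]<X[:,1].max()+1]
        b=cv2.minAreaRect((X[:,:2]*1000).astype(np.float32))
        l=(X[:,:2]-s.x[:2])@R(s.x[2])*1000
        print(c,n,len(X),b,np.median(X[:,2]),"local pct",np.percentile(l,[2,50,98],axis=0).round(1).tolist())
E
```

```text
[0.57625363 0.05979894 0.30691915] 17.585172075304065 [[-0.0, 0.0013], [-0.0015, 0.0008], [0.0038, -0.0004], [-0.0022, 0.0003], [-0.0001, -0.002]]
top green 161 ((540.5960693359375, 14.106319427490234), (54.13873291015625, 34.47626495361328), 21.819189071655273) 0.01984525880962856 local pct [[-74.2, -49.1], [-47.0, -29.5], [-21.3, -16.7]]
top red 505 ((485.1242980957031, 101.98407745361328), (96.9554672241211, 86.89590454101562), 16.63098907470703) 0.02674251081441813 local pct [[-120.3, 25.8], [-78.6, 42.8], [-29.5, 108.9]]
top grey 1982 ((535.859130859375, 25.608444213867188), (183.9466552734375, 236.6665802001953), 17.684635162353516) 0.011965859928991414 local pct [[-138.1, -112.3], [-45.0, -14.6], [38.7, 68.7]]
side green 204 ((542.6284790039062, 17.793960571289062), (61.22553253173828, 37.58523941040039), 16.90121078491211) 0.01876896655044668 local pct [[-72.7, -48.1], [-43.6, -28.5], [-16.9, -13.4]]
side red 404 ((487.2869567871094, 104.20001220703125), (99.09905242919922, 87.78189086914062), 16.179161071777344) 0.025586055152290517 local pct [[-118.6, 27.0], [-72.9, 44.9], [-25.2, 111.8]]
side grey 1403 ((538.6054077148438, 30.994956970214844), (186.8016357421875, 231.6958770751953), 14.33287239074707) 0.011226077142204057 local pct [[-133.7, -59.0], [-31.7, -8.2], [44.8, 92.0]]
```

Both cameras agree. The holder is at (0.5765, 0.060) with a yaw of about 17°. The board is at holder-frame (-45, -31) mm, so it's about 45 mm short of home, and the bar's position also fits. Now I'll reach over with the fingers set 68 mm apart, centre to centre.

```bash
cat > d.py <<'E'
import sys,numpy as np
from cell import get_obs
from scipy.spatial.transform import Rotation as T
O=np.array([.5765,.060]); YAW=17.
def loc(p): a=np.radians(YAW); return (np.array([[np.cos(a),np.sin(a)],[-np.sin(a),np.cos(a)]])@(np.array(p[:2])-O))*1000
if __name__=="__main__":
    x,y,z=map(float,sys.argv[1:4]); a=np.radians(YAW)
    g=np.append(O+np.array([[np.cos(a),-np.sin(a)],[np.sin(a),np.cos(a)]])@np.array([x,y])/1e3,z/1e3)
    s=get_obs(); R=T.from_euler("xyz",s["tool_rot"],degrees=True)
    G=T.from_euler("xyz",[180,0,YAW+180],degrees=True)
    print("t",(R.inv().apply(g-s["tool_pos"])*1e3).round(1),"w",(R.inv()*G).as_rotvec(degrees=True).round(2),"loc",loc(s["tool_pos"]).round(1),"z",s["tool_pos"][2]*1e3,"F",np.round(s["force"],1),"grip",s["grip_width"],"q",np.round(s["qpos"]),s["time_s"])
E
python3 -m creep '[{"tx":-436,"ty":-447,"wz":-38,"gripper":0.22},{"tx":-436,"ty":-447,"wz":-38,"gripper":0.22},{"tx":-436,"ty":-447,"wz":-38,"gripper":0.22},{"tx":-436,"ty":-447,"wz":-38,"gripper":0.22},{"tx":-436,"ty":-447,"wz":-38,"gripper":0.22}]'; python3 d.py -100 2 150
```

```text
t [-436.4 -446.9   72.6] w [ 1.000e-02  1.000e-02 -3.807e+01] loc [-168.   622.9] z 222.6331830222326 F [-0.8 -0.1  0.2] grip 0.08703253992501125 q [-68.  18.  -4.  83.   1.  79.  -3.] 0.8validation failed for argument at $[0]...
```

```bash
python3 -m creep '[{"wx":0,"wy":0,"wz":-7,"tx":-29,"ty":-29,"tz":0,"gripper":0.22},{"wx":0,"wy":0,"wz":-14,"tx":-58,"ty":-58,"tz":0,"gripper":0.22},{"wx":0,"wy":0,"wz":-21,"tx":-87,"ty":-89,"tz":0,"gripper":0.22},{"wx":0,"wy":0,"wz":-28,"tx":-116,"ty":-119,"tz":0,"gripper":0.22},{"wx":0,"wy":0,"wz":-35,"tx":-145,"ty":-149,"tz":0,"gripper":0.22}]' ; echo; python3 d.py -100 2 150
```

```text
time_s: 1.22
tool_pos: [0.315, 0.416, 0.2227]
tool_rot: [180.0, 0.0, -166.0]
force: [0.2, 0.1, 1.1]
grip_width: 0.0615
grasp_force: 0.0

t [ -67.6 -411.9   72.6] w [ 0.01  0.03 -3.01] loc [-145.9  416.9] z 222.68326865426292 F [0.2 0.1 1.1] grip 0.061470440415558714 q [-54.   3.  -2. 101.   0.  76.  48.] 1.2167
```

```bash
python3 -m creep '[{"wx":0,"wy":0,"wz":-3,"tx":-6,"ty":-40,"tz":0,"gripper":0.22},{"wx":0,"wy":0,"wz":-3,"tx":-13,"ty":-80,"tz":0,"gripper":0.22},{"wx":0,"wy":0,"wz":-3,"tx":-19,"ty":-120,"tz":0,"gripper":0.22},{"wx":0,"wy":0,"wz":-3,"tx":-26,"ty":-160,"tz":0,"gripper":0.22},{"wx":0,"wy":0,"wz":-3,"tx":-32,"ty":-200,"tz":0,"gripper":0.22}]' >/dev/null; python3 d.py -100 2 150
```

```text
t [ -26.9 -213.4   72.9] w [ 0.03  0.07 -0.34] loc [-125.7  215.5] z 222.97953144384067 F [0.1 0.2 0.1] grip 0.053179761355604704 q [-43.  -6.   9. 110.   1.  76.  72.] 1.6333
```

```bash
python3 -m creep '[{"wx":0,"wy":0,"wz":0,"tx":-5,"ty":-41,"tz":0,"gripper":0.22},{"wx":0,"wy":0,"wz":0,"tx":-10,"ty":-82,"tz":0,"gripper":0.22},{"wx":0,"wy":0,"wz":0,"tx":-15,"ty":-123,"tz":0,"gripper":0.22},{"wx":0,"wy":0,"wz":0,"tx":-21,"ty":-164,"tz":0,"gripper":0.22},{"wx":0,"wy":0,"wz":0,"tx":-26,"ty":-202,"tz":0,"gripper":0.22}]' >/dev/null; python3 d.py -100 2 80
```

```text
t [ -0.8 -10.7 143.1] w [ 0.    0.09 -0.39] loc [-101.    12.7] z 223.1432415240731 F [ 0.9 -0.1 -0.4] grip 0.05339876011972008 q [-33.  -4.  23. 107.   2.  76.  97.] 2.05
```

```bash
python3 -m creep '[{"wx":0,"wy":0,"wz":-0.4,"tx":0,"ty":-11,"tz":36,"gripper":0.22},{"wx":0,"wy":0,"wz":-0.4,"tx":0,"ty":-11,"tz":72,"gripper":0.22},{"wx":0,"wy":0,"wz":-0.4,"tx":0,"ty":-11,"tz":108,"gripper":0.22},{"wx":0,"wy":0,"wz":-0.4,"tx":0,"ty":-11,"tz":143,"gripper":0.22},{"wx":0,"wy":0,"wz":-0.4,"tx":0,"ty":-11,"tz":143,"gripper":0.22}]' >/dev/null; python3 d.py -100 2 45
python3 - <<'E'
from h import *
from d import loc
p,W,ok=cloud("top"); cv2.imwrite("pics/t1.png",cv2.resize(p[190:310,170:330,::-1],None,fx=4,fy=4,interpolation=cv2.INTER_CUBIC))
q,_,_=cloud("side"); cv2.imwrite("pics/s1.png",cv2.resize(q[80:320,120:420,::-1],None,fx=2.5,fy=2.5,interpolation=cv2.INTER_CUBIC))
E
```

```text
t [-6.7 -3.  28.6] w [ 0.03 -0.67  0.03] loc [-106.3    4.9] z 73.72653009997782 F [-2.   0.2 -0.1] grip 0.05305799623328166 q [-31.   5.  25. 118.  -2.  58. 102.] 2.4667
```

View pics/s1.png

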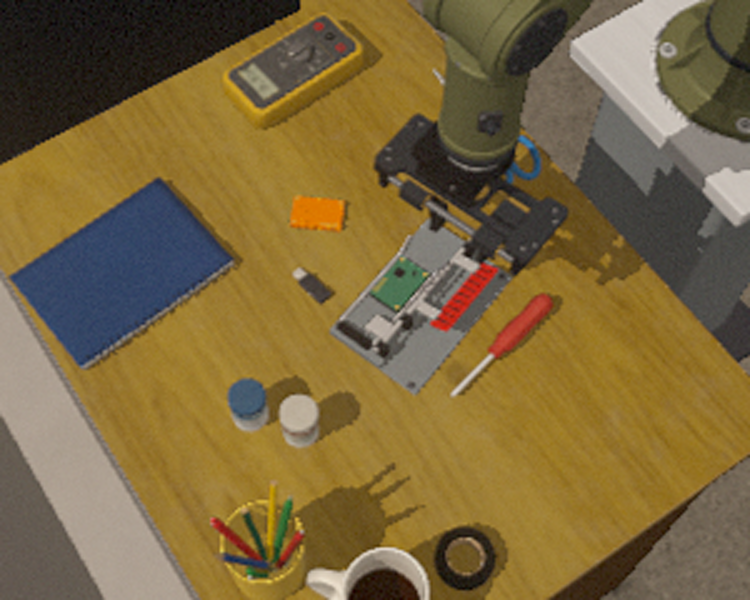

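The side view shows the gripper square to the holder. The pushing finger (437,215) is behind the board (400,283), and the other finger (487,245) is over the near end of the red bar (465,297). I'll let it settle, then correct.

```bash
python3 d.py -100 2 45
```

```text
t [-1.6 -2.3 34.6] w [-0.01 -0.12  0.05] loc [-101.5    4.3] z 79.55700361205322 F [0.2 0.6 0.3] grip 0.05298733599458652 q [-31.   5.  25. 117.  -2.  59. 102.] 2.5667
```

```bash
python3 -m creep '[{"wx":0,"wy":0,"wz":0,"tx":-1.5,"ty":-2,"tz":20,"gripper":0.22},{"wx":0,"wy":0,"wz":0,"tx":-1.5,"ty":-2,"tz":39,"gripper":0.22},{"wx":0,"wy":0,"wz":0,"tx":-1.5,"ty":-2,"tz":39,"gripper":0.22},{"wx":0,"wy":0,"wz":0,"tx":-1.5,"ty":-2,"tz":39,"gripper":0.22}]'; python3 d.py -100 2 20
python3 -m creep '[{"wx":0,"wy":0,"wz":0,"tx":0,"ty":0,"tz":5,"gripper":0.22},{"wx":0,"wy":0,"wz":0,"tx":0,"ty":0,"tz":10,"gripper":0.22},{"wx":0,"wy":0,"wz":0,"tx":0,"ty":0,"tz":15,"gripper":0.22},{"wx":0,"wy":0,"wz":0,"tx":0,"ty":0,"tz":18,"gripper":0.22},{"wx":0,"wy":0,"wz":0,"tx":0,"ty":0,"tz":18,"gripper":0.22}]'; python3 d.py -100 2 15
```

```text
time_s: 2.9
tool_pos: [0.4819, 0.0335, 0.0425]
tool_rot: [-180.0, 0.1, -162.9]
force: [0.3, 0.1, 1.8]
grip_width: 0.0532
grasp_force: 0.0
t [ 1.8 -0.3 22.5] w [-0.01  0.12  0.07] loc [-98.2   2.3] z 42.47282654020983 F [0.3 0.1 1.8] grip 0.053159488483161724 q [-31.   8.  25. 119.  -4.  54. 104.] 2.9
time_s: 3.32
tool_pos: [0.482, 0.0338, 0.0231]
tool_rot: [180.0, 0.2, -162.9]
force: [1.4, 1.9, 5.0]
grip_width: 0.0534
grasp_force: 2.0
t [ 2.  -0.6  8.1] w [0.01 0.16 0.05] loc [-98.    2.6] z 23.107278063656185 F [1.4 1.9 5. ] grip 0.05343851668697055 q [-30.  10.  25. 119.  -5.  51. 105.] 3.3167
```

```bash
python3 -m creep '[{"wx":0,"wy":0,"wz":0,"tx":0,"ty":0,"tz":3,"gripper":0.22},{"wx":0,"wy":0,"wz":0,"tx":0,"ty":0,"tz":5,"gripper":0.22},{"wx":0,"wy":0,"wz":0,"tx":0,"ty":0,"tz":5,"gripper":0.22},{"wx":0,"wy":0,"wz":0,"tx":0,"ty":0,"tz":5,"gripper":0.22}]'; python3 d.py -100 2 15
python3 -m creep '[{"wx":0,"wy":0,"wz":0,"tx":0,"ty":0,"tz":1.5,"gripper":0.22},{"wx":0,"wy":0,"wz":0,"tx":0,"ty":0,"tz":2.5,"gripper":0.22},{"wx":0,"wy":0,"wz":0,"tx":0,"ty":0,"tz":2.5,"gripper":0.22},{"wx":0,"wy":0,"wz":0,"tx":0,"ty":0,"tz":2.5,"gripper":0.22}]'; python3 d.py -100 2 15
```

```text
time_s: 3.65
tool_pos: [0.4822, 0.0335, 0.0185]
tool_rot: [-180.0, 0.2, -163.0]
force: [1.8, 1.3, 5.0]
grip_width: 0.0529
grasp_force: 2.6
t [ 2.  -0.2  3.5] w [-0.01  0.16  0.05] loc [-98.    2.2] z 18.465637451924415 F [1.8 1.3 5. ] grip 0.052928119960676194 q [-30.  11.  25. 120.  -6.  51. 105.] 3.65
time_s: 3.98
tool_pos: [0.4823, 0.0331, 0.0162]
tool_rot: [-180.0, 0.2, -163.0]
force: [2.3, -0.2, 6.4]
grip_width: 0.0535
grasp_force: 3.2
t [2.1 0.2 1.2] w [-0.03  0.17  0.04] loc [-97.9   1.8] z 16.195337665049014 F [ 2.3 -0.2  6.4] grip 0.05353591995296266 q [-30.  11.  25. 120.  -6.  51. 105.] 3.9833
```

```bash
python3 -m creep '[{"wx":0,"wy":0,"wz":0,"tx":-3,"ty":0,"tz":1,"gripper":0.22},{"wx":0,"wy":0,"wz":0,"tx":-6,"ty":0,"tz":1,"gripper":0.22},{"wx":0,"wy":0,"wz":0,"tx":-6,"ty":0,"tz":1,"gripper":0.22}]'; python3 d.py -100 2 15
python3 - <<'E'
from h import *
from d import loc
for c in("side","top"):
    p,W,ok=cloud(c); g,r,m=masks(p,W,ok)
    print(c,"green mid",loc(np.median(W[g],0)),g.sum(),[ (loc(n["point"]).round(1).tolist(),round(n["point"][2],4),round(n["confidence"],2)) for q in("nose","board") for n in nets.place_of(q,c)[:2]])
    if c=="side": cv2.imwrite("pics/s2.png",cv2.resize(p[140:250,230:380,::-1],None,fx=5,fy=5,interpolation=cv2.INTER_CUBIC))
E
```

```text
time_s: 4.23
tool_pos: [0.4845, 0.0336, 0.0139]
tool_rot: [-180.0, -0.3, -162.9]
force: [-4.8, -2.0, 7.9]
grip_width: 0.0533
grasp_force: 4.1
t [ 4.3  0.4 -1.1] w [-0.01 -0.3   0.06] loc [-95.7   1.6] z 13.899509058246478 F [-4.8 -2.   7.9] grip 0.0532977434499368 q [-30.  12.  25. 119.  -6.  51. 105.] 4.2333
side green mid [-43.20351262 -29.44205279] 205 [([11.4, -28.6], 0.025, 0.75), ([-45.3, -30.0], 0.0105, 0.65), ([-66.8, -165.2], 0.0015, 0.58)]
top green mid [nan nan] 0 [([9.2, -28.8], 0.0234, 0.51), ([153.3, 206.6], -0.0028, 0.47), ([-61.6, -171.9], 0.0009, 0.72)]
  return _methods._mean(a, axis=axis, dtype=dtype,
  ret = um.true_divide(
```

View pics/s2.png

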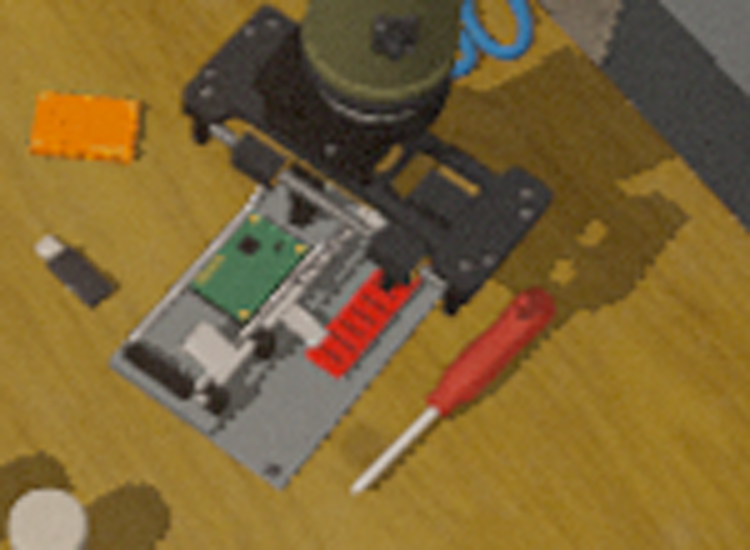

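The side crop shows the bar (365,325) held down with the nose raised; the network puts it about 12 mm above the bed. The pushing finger (305,205) is between the rails, just behind the board at (255,260). Now I'll push.

```bash
python3 -m creep '[{"wx":0,"wy":0,"wz":0,"tx":-5,"ty":0,"tz":-0.5,"gripper":0.22},{"wx":0,"wy":0,"wz":0,"tx":-10,"ty":0,"tz":-0.5,"gripper":0.22},{"wx":0,"wy":0,"wz":0,"tx":-15,"ty":0,"tz":-0.5,"gripper":0.22},{"wx":0,"wy":0,"wz":0,"tx":-20,"ty":0,"tz":-0.5,"gripper":0.22},{"wx":0,"wy":0,"wz":0,"tx":-25,"ty":0,"tz":-0.5,"gripper":0.22}]'; python3 d.py -40 2 15
python3 - <<'E'
from h import *
from d import loc
p,W,ok=cloud("side"); g,r,m=masks(p,W,ok)
print("green mid",loc(np.median(W[g],0)),g.sum(),[ (loc(n["point"]).round(1).tolist(),round(n["point"][2],4),round(n["confidence"],2)) for q in("nose","board") for n in nets.place_of(q,"side")[:2]])
E
```

```text
time_s: 4.95
tool_pos: [0.5073, 0.041, 0.0141]
tool_rot: [180.0, -0.4, -162.9]
force: [-5.9, -2.0, 8.0]
grip_width: 0.0534
grasp_force: 4.2
t [-31.7  -0.1  -1.1] w [ 0.03 -0.41  0.06] loc [-71.7   2. ] z 14.106725703939297 F [-5.9 -2.   8. ] grip 0.05337691729563866 q [-30.  14.  24. 116.  -7.  52. 106.] 4.95
green mid [-30.32434629 -30.38363124] 205 [([-30.4, -30.1], 0.0101, 0.7), ([-65.6, -167.8], 0.0022, 0.61)]
```

```bash
python3 -m creep '[{"wx":0,"wy":0,"wz":0,"tx":-5,"ty":0,"tz":-0.5,"gripper":0.22},{"wx":0,"wy":0,"wz":0,"tx":-10,"ty":0,"tz":-0.5,"gripper":0.22},{"wx":0,"wy":0,"wz":0,"tx":-15,"ty":0,"tz":-0.5,"gripper":0.22},{"wx":0,"wy":0,"wz":0,"tx":-20,"ty":0,"tz":-0.5,"gripper":0.22},{"wx":0,"wy":0,"wz":0,"tx":-25,"ty":0,"tz":-0.5,"gripper":0.22}]'; python3 d.py -40 2 15
python3 - <<'E'
from h import *
from d import loc
p,W,ok=cloud("side"); g,r,m=masks(p,W,ok)
print("green mid",loc(np.median(W[g],0)),g.sum(),[ (loc(n["point"]).round(1).tolist(),round(n["point"][2],4),round(n["confidence"],2)) for q in("nose","board") for n in nets.place_of(q,"side")[:2]])
E
```

```text
time_s: 5.52
tool_pos: [0.5314, 0.0483, 0.0146]
tool_rot: [180.0, -0.4, -162.9]
force: [-6.7, -2.6, 8.0]
grip_width: 0.053
grasp_force: 4.2
t [-6.6 -0.  -0.4] w [ 0.03 -0.4   0.06] loc [-46.6   2. ] z 14.64822828398615 F [-6.7 -2.6  8. ] grip 0.052984852008834744 q [-29.  17.  24. 112.  -9.  53. 106.] 5.5167
green mid [-12.30825561 -31.75112419] 156 [([12.1, -24.6], 0.0246, 0.8), ([-64.6, -166.2], 0.0021, 0.73), ([-9.5, -32.9], 0.0118, 0.57)]
```

```bash
python3 -m creep '[{"wx":0,"wy":0,"wz":0,"tx":-2,"ty":0,"tz":0,"gripper":0.22},{"wx":0,"wy":0,"wz":0,"tx":-4,"ty":0,"tz":0,"gripper":0.22},{"wx":0,"wy":0,"wz":0,"tx":-6,"ty":0,"tz":0,"gripper":0.22},{"wx":0,"wy":0,"wz":0,"tx":-6,"ty":0,"tz":0,"gripper":0.22}]'; python3 d.py -40 2 15
python3 -m creep '[{"wx":0,"wy":0,"wz":0,"tx":-1,"ty":0,"tz":0,"gripper":0.22},{"wx":0,"wy":0,"wz":0,"tx":-2,"ty":0,"tz":0,"gripper":0.22},{"wx":0,"wy":0,"wz":0,"tx":-2,"ty":0,"tz":0,"gripper":0.22}]'; python3 d.py -40 2 15
```

```text
time_s: 6.0
tool_pos: [0.5366, 0.0498, 0.0146]
tool_rot: [180.0, -0.5, -163.0]
force: [-6.8, -2.1, 8.5]
grip_width: 0.0533
grasp_force: 5.6
t [-1.1  0.1 -0.4] w [ 0.03 -0.46  0.03] loc [-41.1   1.9] z 14.610223273396429 F [-6.8 -2.1  8.5] grip 0.053295413921185635 q [-29.  18.  24. 112.  -9.  53. 106.] 6.0
time_s: 6.25
tool_pos: [0.5367, 0.0498, 0.0143]
tool_rot: [179.9, -0.7, -163.0]
force: [-11.5, -2.7, 11.9]
grip_width: 0.0534
grasp_force: 7.0
t [-1.   0.1 -0.7] w [ 0.06 -0.67  0.  ] loc [-41.    1.9] z 14.322632271994957 F [-11.5  -2.7  11.9] grip 0.0533549509635092 q [-29.  18.  24. 111.  -9.  53. 106.] 6.25
```

Forward motion has stopped and the force is rising, which suggests the end stop. I'll check that in a picture before releasing.

```bash
python3 -m creep '[{"wx":0,"wy":0,"wz":0,"tx":-1.5,"ty":0,"tz":-0.3,"gripper":0.22},{"wx":0,"wy":0,"wz":0,"tx":-1.5,"ty":0,"tz":-0.3,"gripper":0.22}]'; python3 d.py -40 2 15
python3 - <<'E'
from h import *
from d import loc
p,W,ok=cloud("side"); g,r,m=masks(p,W,ok)
print("green mid",loc(np.median(W[g],0)),g.sum(),[ (loc(n["point"]).round(1).tolist(),round(n["point"][2],4),round(n["confidence"],2)) for q in("nose","board","stop","home") for n in nets.place_of(q,"side")[:2]])
cv2.imwrite("pics/s3.png",cv2.resize(p[160:240,240:330,::-1],None,fx=7,fy=7,interpolation=cv2.INTER_CUBIC))
E
```

```text
time_s: 6.42
tool_pos: [0.5369, 0.0498, 0.0143]
tool_rot: [179.9, -0.8, -163.0]
force: [-12.7, -3.4, 13.4]
grip_width: 0.053
grasp_force: 8.3
t [-0.8  0.2 -0.7] w [ 0.08 -0.82 -0.02] loc [-40.9   1.8] z 14.304789440581736 F [-12.7  -3.4  13.4] grip 0.052976032908200396 q [-29.  18.  24. 111.  -9.  53. 106.] 6.4167
green mid [ -5.42128691 -32.28319353] 155 [([13.2, -25.6], 0.0272, 0.64), ([-2.1, -31.9], 0.0121, 0.48), ([-67.3, -166.6], 0.0018, 0.47), ([27.7, -31.1], 0.015, 0.69), ([-203.0, -320.7], -0.0069, 0.36), ([1.3, -0.7], -0.0002, 0.54)]
```

View pics/s3.png

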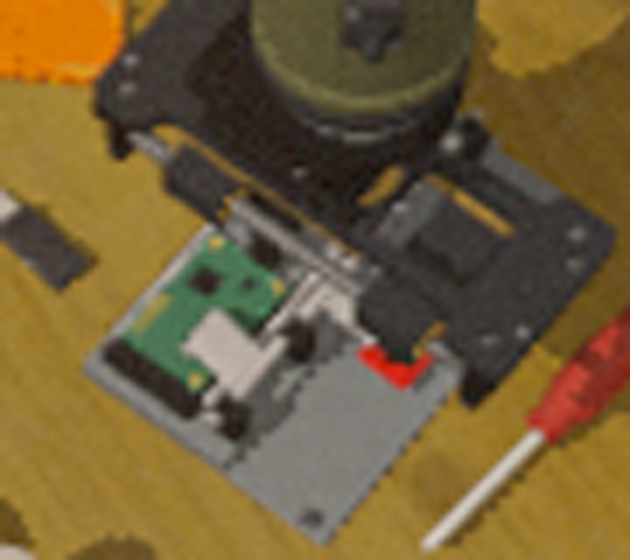

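The board's front edge is flush against the black end stop (160,375), the nose arm is over it (225,350), and the bar is still held (400,365). I'll back the pushing finger off first, so it doesn't drag the board up, and then let the bar rise slowly.

```bash
python3 -m creep '[{"wx":0,"wy":0,"wz":0,"tx":3,"ty":0,"tz":0,"gripper":0.22},{"wx":0,"wy":0,"wz":0,"tx":6,"ty":0,"tz":0,"gripper":0.22},{"wx":0,"wy":0,"wz":0,"tx":8,"ty":0,"tz":0,"gripper":0.22},{"wx":0,"wy":0,"wz":0,"tx":8,"ty":0,"tz":0,"gripper":0.22}]'; python3 d.py -40 2 15
python3 -m creep '[{"wx":0,"wy":0,"wz":0,"tx":0,"ty":0,"tz":-2,"gripper":0.22},{"wx":0,"wy":0,"wz":0,"tx":0,"ty":0,"tz":-4,"gripper":0.22},{"wx":0,"wy":0,"wz":0,"tx":0,"ty":0,"tz":-7,"gripper":0.22},{"wx":0,"wy":0,"wz":0,"tx":0,"ty":0,"tz":-11,"gripper":0.22},{"wx":0,"wy":0,"wz":0,"tx":0,"ty":0,"tz":-16,"gripper":0.22}]'; python3 d.py -40 2 15
python3 -m creep '[{"wx":0,"wy":0,"wz":0,"tx":0,"ty":0,"tz":-20,"gripper":0.22},{"wx":0,"wy":0,"wz":0,"tx":0,"ty":0,"tz":-45,"gripper":0.22},{"wx":0,"wy":0,"wz":0,"tx":0,"ty":0,"tz":-80,"gripper":0.22},{"wx":0,"wy":0,"wz":0,"tx":40,"ty":0,"tz":-80,"gripper":0.22},{"wx":0,"wy":0,"wz":0,"tx":40,"ty":0,"tz":-80,"gripper":0.22}]'
python3 - <<'E'
from h import *
from d import loc
p,W,ok=cloud("side"); g,r,m=masks(p,W,ok)
print("green mid",loc(np.median(W[g],0)),g.sum(),[ (loc(n["point"]).round(1).tolist(),round(n["point"][2],4),round(n["confidence"],2)) for q in("nose","board","stop") for n in nets.place_of(q,"side")[:2]])
cv2.imwrite("pics/s4.png",cv2.resize(p[160:240,240:340,::-1],None,fx=7,fy=7,interpolation=cv2.INTER_CUBIC))
E
```

```text
time_s: 7.0
tool_pos: [0.5363, 0.0501, 0.0163]
tool_rot: [180.0, 0.1, -163.0]
force: [0.7, 1.2, 6.2]
grip_width: 0.0531
grasp_force: 4.1
t [-1.3 -0.3  1.3] w [0.02 0.1  0.01] loc [-41.3   2.3] z 16.315577315467525 F [0.7 1.2 6.2] grip 0.05312544846266897 q [-29.  17.  24. 112.  -9.  52. 106.] 7.0
time_s: 7.42
tool_pos: [0.5346, 0.0495, 0.0309]
tool_rot: [-180.0, -0.1, -162.9]
force: [0.3, 0.7, 0.1]
grip_width: 0.0534
grasp_force: 0.0
t [-3.2 -0.2 15.9] w [-0.02 -0.14  0.06] loc [-43.2   2.2] z 30.90642684128437 F [0.3 0.7 0.1] grip 0.05335551958793188 q [-30.  16.  24. 112.  -8.  54. 106.] 7.4167
time_s: 7.83
tool_pos: [0.492, 0.0358, 0.1116]
tool_rot: [179.9, -0.3, -163.1]
force: [-0.5, -0.5, -1.9]
grip_width: 0.0532
grasp_force: 0.0
green mid [ -4.2921423  -32.37608225] 152 [([11.7, -26.8], 0.0201, 0.95), ([-3.7, -31.5], 0.0104, 0.78), ([-68.0, -169.1], 0.0032, 0.73), ([25.7, -30.0], 0.0151, 0.86)]
```

View pics/s4.png

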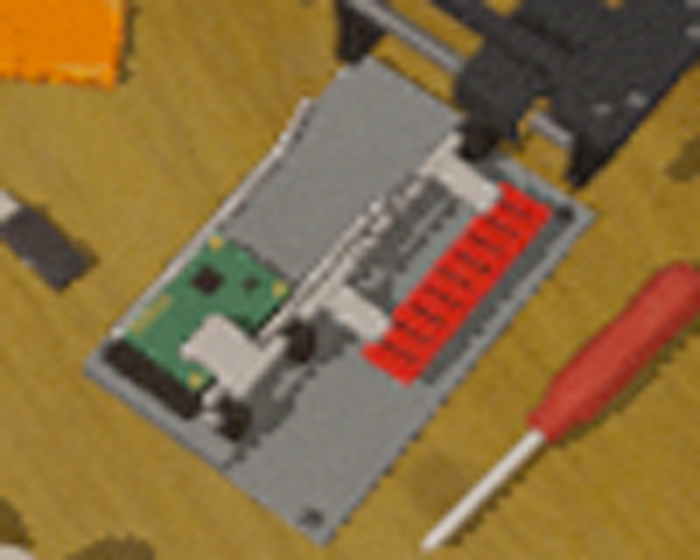

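The board is still flush against the stop. The nose reads 20.1 mm high, which is the board's top, so it's clamped. The arm is clear, so I'll let it settle and hand in.

```bash
python3 -m creep '[{"wx":0,"wy":0,"wz":0,"tx":0,"ty":0,"tz":-20,"gripper":0.22},{"wx":0,"wy":0,"wz":0,"tx":0,"ty":0,"tz":-20,"gripper":0.22},{"wx":0,"wy":0,"wz":0,"tx":0,"ty":0,"tz":-20,"gripper":0.22},{"wx":0,"wy":0,"wz":0,"tx":0,"ty":0,"tz":-20,"gripper":0.22}]'; python3 -c "
from cell import env
print(env.sign_off())"
```

```text
time_s: 8.37
tool_pos: [0.4977, 0.0384, 0.1309]
tool_rot: [-180.0, -0.0, -162.9]
force: [0.1, -0.3, -0.9]
grip_width: 0.053
grasp_force: 0.0
the job is handed in; nothing more can be done
None
```

The green board is against the end stop with the released nose clamping it and the arm clear; I handed the job in at about 8.4 s of the 40 s, and no verdict came back.

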